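Set a hand unit up in the bench test jig and select the middle click

ROBOT

A 6-joint arm with a two-finger parallel gripper is mounted at the origin on the work surface. World frame = base frame: x ahead of the robot, y to its left, z up, the work surface at z = 0. Lengths are in m, angles in rad, forces in N, time in s.
With the tool pointing down it reaches from about 0.375 to 0.975 m from the base axis. Payload 3.8 kg.
Tool frame: the origin (TCP) lies midway between the tips of the shut fingers; the grasp point (between the pads) lies 19 mm behind it; z points along the fingers, y is the line along which they close (so a half turn about z gives the same grasp; the last joint's range is limited). The gripper opens to 88 mm and grips with 3 to 60 N. Pads are 18 mm wide; open, the fingers measure 123 mm over their backs; the gripper's body (75 mm by 187 mm) begins 45 mm behind the grasp point.
Start: joints at [1.099, 0.264, 1.604, -0, 1.274, -0.037], TCP at [0.284, 0.612, 0.239] pointing down, gripper open.
Joint ranges: [-2.63, 2.63], [-0.94, 2.18], [0.31, 2.57], [-1.31, 4.45], [0, 2.66], [-2.55, 2.55]. Speed limits (rad/s): [2.57, 2.57, 3.14, 3.14, 3.14, 3.14].

INTERFACE

Orientations are given as a rotation vector (axis times angle).
In Python, from cell import manip, inverse_kinematics, cams, order gives the robot as it stands. Calls block until the motion is done:
- manip.move_pose(position, orientation): joint-space move of the TCP to a pose.
- manip.move_linear(position, rate=0.15, rot=None): straight line of the TCP; rot=None keeps the orientation; rate is the mean speed in m/s.
- manip.set_joints(angles): joint-space move.
- manip.set_gripper(opening, force=None): finger opening in m; force is the grip in N (None keeps the last); returns when the fingers have stopped.
- manip.dwell(seconds).
- inverse_kinematics(position, orientation): joint angles nearest the present ones, or None.
- manip.state(): the state.
- cams.capture(name): name is "scene" or "side" or "wrist"; returns a dict with "image" (384x512x3 uint8, blue, green, red), "z_map" (384x512 float32, m along the optical axis (not along the pixel's ray), 0 where there is no reading), "intrinsics" (3x3 intrinsics, pixels), "position" and "orientation" of the camera in the world; the wrist camera has in their place "T_tool_cam" (4x4, takes a point from camera to tool coordinates, whose origin is the TCP and whose axes are the flange's). Camera axes: x right, y down, z forward; pixel columns grow to the right and rows downward; lengths in m; the calibration is good to about 2 mm. A picture is of the moment at which its call begins: read the wrist's pose just before it.
A pose or a line that the arm cannot do raises manip.IKError and nothing moves.
- order.close_job(): hands the job in; it is judged then, once.
The state is a dict: "clock": time; "joint_pos": joint angles; "joint_velocities": joint speeds; "tau": joint torques, N m; "tool_pos": TCP position; "tcp_rot": TCP orientation; "contact_force": force on the tool from outside, world axes, zero at the start; "moment": the same for the moment, N m; "gripper_width": finger opening in m; "grasp_force": force on a finger pad.
Only numpy, scipy, OpenCV 4.12 (cv2) and the standard library are available. Lean on these libraries where they do the work, as an engineer would, in place of code of your own. Each camera call takes 0.05 s, during which the arm holds its last target. There are 200 camera calls.

TASK

Take the tall hand unit with the forked top out of its wooden dock by its broad faces, stand it on the cork mat and let go, then take it again by its two narrow ends and lower it into the open nest of the test jig, upright and fully down. With the unit let go, swing the jig's clamp lever all the way over away from the robot so that the jaw closes, and only then pull the black selector knob out from fully in to its middle click, not to the outer one. Leave the other things on the bench where they are, and never let the unit fall over.

Things in the scene. Friction and masses are not known exactly. Their poses are not given: they have to be found in the camera images.
- unit_center (a point): Centre (55 mm above the underside) of the tall hand unit: an orange block with a black top, 60 (its x) by 36 (its y) by 110 mm high, loose, about 0.22 kg. Its topmost 20 mm are two 14 mm wide prongs at the x ends, 32 mm apart. Broad faces look along its y, narrow ends along its x. Looks the same after half a turn. Starts upright in the dock, axes along the dock's.
- unit: The same hand unit; origin at the centre of its underside, axes as unit_center.
- dock: Fixed wooden dock; origin under its centre on the bench. Base 110 (x) by 90 (y) by 10 mm; the unit stands on it at z = 10 mm. Two cheeks, 50 mm wide, 10 mm thick, stand at x = +-34 mm up to z = 115 mm and cover the unit's narrow ends; the y sides are open but for 6 mm high rails. Lift the unit 110 mm to clear the cheeks. Dock and mat may swap sides of the bench.
- mat_top (a point): Centre of the upper side of the square cork mat, 130 by 130 mm, 4 mm thick, fixed on the bench.
- jig: The fixed test jig; origin on the bench under the nest's centre; x away from the robot, y to the left. Aluminium plate 200 (x) by 310 mm (y from -170 to +140), 12 mm thick. The nest is in the middle, the clamp lever at y = +100 mm, the grey selector housing (100 by 78 mm, top 102 mm above the bench) centred at x = 40, y = -120 mm.
- nest (a point): Centre of the nest's floor, 12 mm above the bench, axes as the jig's. The unit stands here with its 60 mm length along x, on the floor. A black fixed wall (inner face y = -23 mm) and a like jaw (inner face y = +23 mm when open), 72 mm long, rise 88 mm above the floor, so the broad faces cannot be held there (5 mm play each side). The x ends are open but for 10 mm high lips at x = +-34 mm (4 mm play).
- jaw (a joint): Travel of the jaw in m, driven by the lever alone: 0 = open, 0.008 = closed; it slides towards the fixed wall (-y) and pushes the unit up to 5 mm that way, leaving about 2 mm of play.
- lever (a joint): Angle of the clamp lever in rad: 0 = leaning towards the robot (jaw open), 1.0 = its stop, leaning away from the robot (jaw closed). It stays where it is left; friction needs about 3 N at the ball.
- lever_ball (a point): Centre of the black ball, 28 mm in diameter, on the clamp lever, an 80 mm long, 12 mm steel bar. Its pivot lies along the jig's y at x = -10, y = +100, z = 33 mm from nest; at 0 rad the ball is at x = -48, z = 103 mm, at 1.0 rad at x = +28, z = 103 mm, highest (113 mm) half-way. Can be pushed over with closed fingers from the robot's side.
- rod (a joint): Pull-out of the selector rod in m: 0 = fully in, 0.026 = middle click, 0.052 = fully out; it grows as the knob is pulled along the jig's -x, towards the robot. A spring detent draws it to the nearest of the three clicks; leaving one takes about 6 N. It starts fully in.
- knob (a point): Centre of the black selector knob: a cylinder 32 mm in diameter, 26 mm long, axis along the jig's x, fully in at x = -55, y = -120, z = 63 mm from nest (75 mm above the bench). Fully in there is 24 mm of free rod between it and the 8 mm bush on the housing. Can be pinched from above by its y sides.
- short_unit: Bystander: a shorter orange unit with a flat black top, 60 by 36 by 70 mm; origin at its underside.
- tin: Bystander: flat steel tip-cleaner tin, 68 mm across, 32 mm high; origin at its underside.
- spool: Bystander: grey spool, 60 mm across, 50 mm high; origin at its underside.
- screwdriver: Bystander: screwdriver, 170 mm long, lying on the bench; origin at its underside.
- multimeter: Bystander: black hand multimeter, 150 by 75 by 40 mm, lying flat; origin at its underside.
- iron_stand: Bystander: soldering-iron stand with a steel spring holder, 150 by 65 mm, 135 mm high; origin at its underside.
Mind the look-alikes: they are no part of the job. Of the things that look like the part that bears mat_top, the larger one is meant.

How it is judged:
By the outcome, as a careful person would: the job done as asked, in the order asked, and still so for the second after the job is handed in, with the robot touching nothing.
It also fails if it takes over 72 s, if anything falls off the work surface, if the arm or the gripper's body presses on something with over 40 N, if the wrist force passes 120 N, or if a joint passes its speed limit or range.

## Working session

There is one attempt and no reset: what is moved stays moved. The work goes in short steps, each a Python script; the robot and the scene stay as the last script left them, time stands still between calls to the robot, and variables do not carry over. Pictures are saved under pics/ and viewed, at most 10 in all, crops included, and the job is handed in when it is done.

```bash
ls; mkdir -p pics; cat > h.py <<'E'
import numpy as np,cv2
from scipy.spatial.transform import Rotation as R
from cell import manip, inverse_kinematics, cams, order
def cap(n):
    s=manip.state(); c=cams.capture(n)
    if n=="wrist":
        T=np.eye(4);T[:3,:3]=R.from_rotvec(s["tcp_rot"]).as_matrix();T[:3,3]=s["tool_pos"];T=T@np.array(c["T_tool_cam"])
    else:
        T=np.eye(4);o=np.array(c["orientation"]);T[:3,:3]=o if o.shape==(3,3) else R.from_rotvec(o).as_matrix();T[:3,3]=c["position"]
    c["T"]=T;return c
def cloud(c):
    K=np.array(c["intrinsics"]);z=c["z_map"];v,u=np.mgrid[:384,:512]
    p=np.stack([(u-K[0,2])/K[0,0]*z,(v-K[1,2])/K[1,1]*z,z],-1)@c["T"][:3,:3].T+c["T"][:3,3]
    p[z==0]=np.nan;return p
def ray(c,u,v,h):
    K=np.array(c["intrinsics"]);d=c["T"][:3,:3]@np.array([(u-K[0,2])/K[0,0],(v-K[1,2])/K[1,1],1]);o=c["T"][:3,3]
    return o+d*(h-o[2])/d[2]
E
python3 - <<'E'
from h import *
s=manip.state();print({k:np.round(v,3) for k,v in s.items()})
ims=[]
for n in("scene","side"):
    c=cap(n);print(n,np.round(c["T"],3).tolist(),c["orientation"],np.array(c["intrinsics"]).tolist())
    np.savez(f"{n}.npz",image=c["image"],z_map=c["z_map"],intrinsics=c["intrinsics"],T=c["T"])
    cv2.imwrite(f"pics/{n}0.png",cv2.resize(c["image"],(800,600)))
E
```

```text
pics
{'clock': np.float64(0.0), 'joint_pos': array([ 1.099,  0.265,  1.605, -0.   ,  1.274, -0.037]), 'joint_velocities': array([ 0.   , -0.001, -0.001,  0.001, -0.001,  0.   ]), 'tau': array([-2.0000e-03, -5.0211e+01, -3.5687e+01,  7.3000e-02,  2.9000e-02,
       -0.0000e+00]), 'tool_pos': array([0.284, 0.612, 0.237]), 'tcp_rot': array([-6.770e-01, -3.067e+00,  3.000e-03]), 'contact_force': array([-0.075, -0.621,  0.219]), 'moment': array([ 0.025, -0.008,  0.003]), 'grasp_force': np.float64(0.0), 'gripper_width': np.float64(0.088)}
scene [[0.808, 0.504, -0.305, 0.865], [0.59, -0.695, 0.412, -0.552], [-0.004, -0.513, -0.858, 1.137], [0.0, 0.0, 0.0, 1.0]] [-2.49285375 -0.81150716  0.22985491] [[385.23903387966, 0.0, 255.49204235087646], [0.0, 385.23903387966, 191.0841999579236], [0.0, 0.0, 1.0]]
side [[0.998, -0.043, 0.05, 0.411], [-0.065, -0.541, 0.839, -0.912], [-0.009, -0.84, -0.542, 0.665], [0.0, 0.0, 0.0, 1.0]] [-2.1428192   0.07512131 -0.02865022] [[358.9197461925869, 0.0, 259.78832564582177], [0.0, 358.9197461925869, 199.22613583131715], [0.0, 0.0, 1.0]]
```

View pics/scene0.png

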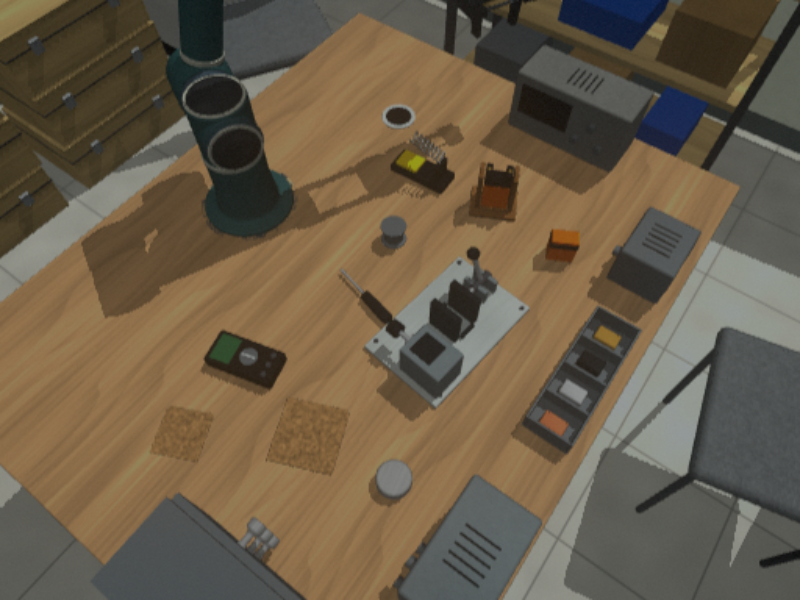

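View pics/side0.png

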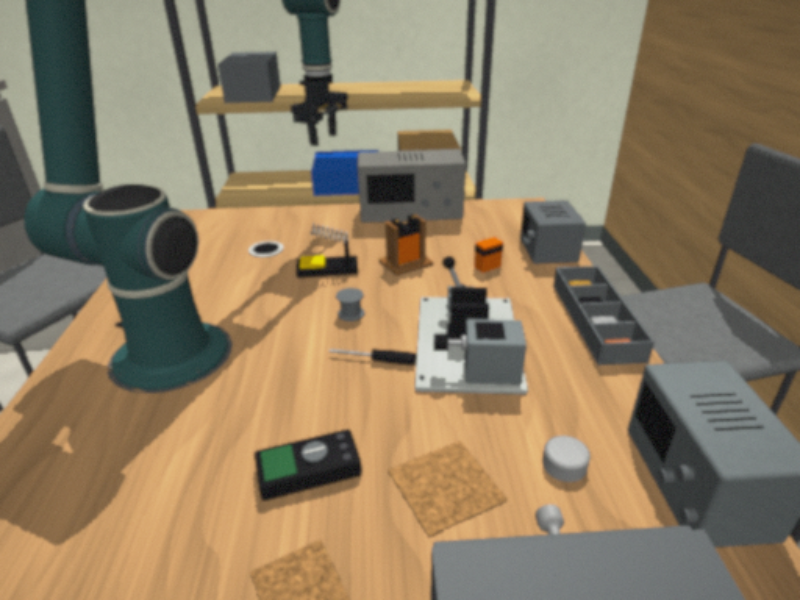

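The scene view (800x600) shows the dock with the forked unit at (497,190), and the short flat-topped unit at (563,245) is a look-alike. There are two cork mats: a large one at (308,435) and a small one at (183,432). The large one is meant. The jig is at (450,330), with the lever ball at (473,254) and the knob at (396,328).

```bash
python3 - <<'E'
from h import *
for n in("scene","side"):
    c=dict(np.load(n+".npz"));p=cloud(c);im=c["image"];hsv=cv2.cvtColor(im,cv2.COLOR_BGR2HSV).astype(int)
    H,S,V=[hsv[...,i] for i in range(3)];z=p[...,2]
    def box(a,b,c_,d):
        m=np.zeros((384,512),bool);m[int(b*.64):int(d*.64),int(a*.64):int(c_*.64)]=1;return m
    print(n,"bench z",np.nanmedian(z[box(*((560,150,600,200) if n=="x" else (380,380,420,400)))]))
    # cork: colour sample
    cx=(308,435) if n=="scene" else (445,487)
    u,v=int(cx[0]*.64),int(cx[1]*.64)
    print("cork",hsv[v-5:v+5,u-5:u+5].reshape(-1,3).mean(0),"wood",hsv[v-60:v-50,u-5:u+5].reshape(-1,3).mean(0),"mat pt",np.round(p[v,u],3),ray(c,u,v,.004).round(3))
    if n=="scene": reg=dict(jig=(350,250,540,410),dock=(460,150,535,228),ball=(455,240,490,268),knob=(384,315,408,340))
    else: reg=dict(jig=(405,285,540,400),dock=(370,205,440,280),ball=(440,255,458,270),knob=(432,330,450,352))
    m=box(*reg["jig"])&(S<70)&(V>100)&(z>.004)&(z<.022)
    q=p[m][:,:2].astype(np.float32);print("jig",len(q),cv2.minAreaRect(q),)
    m=box(*reg["dock"])&(z>.09)
    q=p[m];print("dock top",len(q),np.nanmin(q,0).round(3),np.nanmax(q,0).round(3),cv2.minAreaRect(q[:,:2].astype(np.float32)))
    m=box(*reg["dock"])&(z>.004)
    q=p[m];print("dock all",len(q),cv2.minAreaRect(q[:,:2].astype(np.float32)))
    for k in("ball","knob"):
        m=box(*reg[k])&(V<70)&(z>.06);q=p[m];print(k,len(q),np.nanmedian(q,0).round(3) if len(q) else "")
E
```

```text
scene bench z 5.120806717640036e-05
cork [ 16.35 136.15 124.88] wood [ 15.98 121.13 143.36] mat pt [ 0.5   -0.36   0.005] [ 0.499 -0.36   0.004]
jig 2239 ((0.5207496285438538, 0.004250511527061462), (0.312581330537796, 0.3366878926753998), 83.10006713867188)
dock top 293 [0.439 0.298 0.09 ] [0.537 0.38  0.124] ((0.48731014132499695, 0.34015145897865295), (0.08838589489459991, 0.05385402590036392), 26.440582275390625)
dock all 953 ((0.4663817882537842, 0.3946882486343384), (0.1843697875738144, 0.24441583454608917), 34.84136962890625)
ball 52 [0.565 0.107 0.128]
knob 85 [ 0.523 -0.109  0.087]
side bench z 3.07948852013018e-05
cork [ 15.94 138.18 184.21] wood [ 15.96 118.12 195.32] mat pt [ 0.496 -0.365  0.004] [ 0.496 -0.365  0.004]
jig 1849 ((0.5857913494110107, -0.009455740451812744), (0.31299853324890137, 0.1996924877166748), 83.1497802734375)
dock top 248 [0.435 0.295 0.09 ] [0.53  0.38  0.122] ((0.4839807450771332, 0.3374553322792053), (0.09196971356868744, 0.05175840109586716), 26.64690589904785)
dock all 1325 ((0.497214674949646, 0.43904417753219604), (0.2003147453069687, 0.3270673453807831), 0.5349259972572327)
ball 31 [0.559 0.1   0.126]
knob 61 [ 0.519 -0.116  0.086]
```

The side view fits the plate well: yaw is about -6.85° and the origin is near (0.588, 0.006). The dock is near (0.486, 0.339) at 26.5°. Next I'll take close wrist looks at the dock and then the mat.

```bash
cat >> h.py <<'E'
def ori(yaw):  # tool down, tool x along yaw (closing axis perpendicular)
    return (R.from_euler('z',yaw)*R.from_euler('x',np.pi)).as_rotvec()
def best(pos,yaw):
    c=[]
    for y in(yaw,yaw+np.pi):
        q=inverse_kinematics(pos,ori(y))
        if q is not None: c.append((abs(q[5]),y,q))
    c.sort(key=lambda t:t[0]);return c[0][1]
def go(pos,yaw):
    y=best(pos,yaw);manip.move_pose(pos,ori(y));return y
E
python3 - <<'E'
from h import *
D=np.radians
print(np.degrees(go([.486,.339,.30],D(26.5))))
manip.dwell(.15)
c=cap("wrist");print(c["T"].round(3).tolist(),manip.state()["joint_pos"].round(2),manip.state()["clock"])
print(np.array(c["T_tool_cam"]).round(3).tolist())
np.savez("w1.npz",image=c["image"],z_map=c["z_map"],intrinsics=c["intrinsics"],T=c["T"])
p=cloud(c);z=p[...,2]
for lo,hi in((.098,.109),(.11,.125),(.004,.03),(.095,.125)):
    m=(z>lo)&(z<hi)&(np.hypot(p[...,0]-.486,p[...,1]-.339)<.085)
    print(lo,m.sum(),cv2.minAreaRect(p[m][:,:2].astype(np.float32)) if m.sum()>4 else "")
cv2.imwrite("pics/w1.png",c["image"])
E
```

```text
206.5
[[-0.446, 0.864, 0.231, 0.428], [0.895, 0.431, 0.116, 0.31], [0.0, 0.259, -0.966, 0.445], [0.0, 0.0, 0.0, 1.0]] [ 0.57  0.08  1.71  0.    1.36 -1.47] 1.6
[[-0.001, -0.966, -0.259, 0.065], [1.0, -0.001, -0.0, -0.001], [-0.0, -0.259, 0.966, -0.146], [0.0, 0.0, 0.0, 1.0]]
0.098 1021 ((0.4821637272834778, 0.33885568380355835), (0.07938406616449356, 0.04938950017094612), 26.98216438293457)
0.11 1872 ((0.4859573543071747, 0.3403359651565552), (0.08708453178405762, 0.04977700859308243), 26.836366653442383)
0.004 2592 ((0.4858497977256775, 0.34081098437309265), (0.10971421003341675, 0.09005468338727951), 27.1052303314209)
0.095 2939 ((0.4858368933200836, 0.34045350551605225), (0.08738105744123459, 0.04975898563861847), 27.075103759765625)
```

View pics/w1.png

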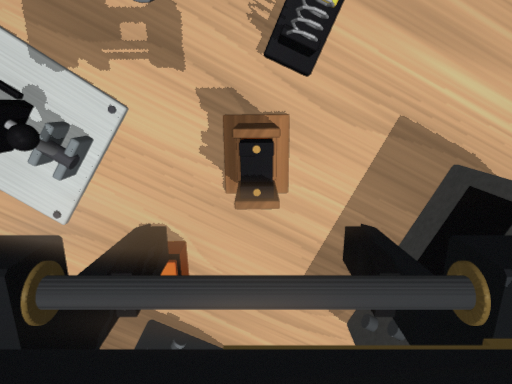

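The wrist view shows the forked unit with its two black prongs in the dock at (256,170). The short unit is half hidden at (175,265), with the jig to the left. The dock base fits 110x90 mm at (0.4858, 0.3406), 27.1°. Before reaching, I'll check clearances and fit the mat offline.

```bash
python3 - <<'E'
from h import *
D=np.radians
P=[]
for n in("scene","side","w1"):
    c=dict(np.load(n+".npz"));p=cloud(c)
    if n!="w1":
        b=cv2.GaussianBlur(c["image"],(0,0),2);hsv=cv2.cvtColor(b,cv2.COLOR_BGR2HSV)
        m=((hsv[...,1]>128)&(abs(p[...,2])<.02)&(np.hypot(p[...,0]-.5,p[...,1]+.36)<.12)).astype(np.uint8)
        m=cv2.morphologyEx(m,cv2.MORPH_OPEN,np.ones((7,7)))
        k,l,st,ce=cv2.connectedComponentsWithStats(m);i=1+st[1:,4].argmax()
        print(n,"mat",cv2.minAreaRect(p[l==i][:,:2].astype(np.float32)))
        P.append(p.reshape(-1,3))
    else: P.append(p[:230].reshape(-1,3))
for nm,q in zip(("scene","side","w1"),P):
    for who,ctr,a,zs in(("dock",(.4858,.3406),D(27.1),((.13,.3),(.03,.128))),("mat",(.5,-.362),0,((.1,.3),(.02,.09)))):
        d=q[:,:2]-ctr;x=d@[np.cos(a),np.sin(a)];y=d@[-np.sin(a),np.cos(a)];r=np.hypot(x,y)
        for lo,hi in zs:
            m=(q[:,2]>lo)&(q[:,2]<hi)&(r>.062)&(r<.2)
            if nm=="w1" and who=="mat":continue
            if m.sum(): 
                i=np.where(m)[0][r[m].argsort()[:len(r[m])//20+1]];print(nm,who,lo,m.sum(),"near",r[i].min().round(3),"xy",x[i[0]].round(3),y[i[0]].round(3),q[i[0]].round(3))
                mm=m&(abs(x)<.05);print("   in strip |x|<.05 y:",np.sort(np.unique(y[mm].round(2))) )
E
```

```text
scene mat ((0.49868127703666687, -0.35809874534606934), (0.1275206059217453, 0.12890318036079407), 23.4858455657959)
side mat ((0.499141663312912, -0.3578094244003296), (0.134617418050766, 0.1359606832265854), 22.46466636657715)
scene dock 0.03 257 near 0.137 xy -0.127 0.052 [0.349 0.329 0.047]
   in strip |x|<.05 y: []
scene mat 0.1 47 near 0.189 xy 0.07 -0.175 [ 0.57  -0.537  0.17 ]
   in strip |x|<.05 y: []
scene mat 0.02 828 near 0.126 xy -0.124 0.027 [ 0.376 -0.335  0.024]
   in strip |x|<.05 y: []
side dock 0.03 209 near 0.143 xy -0.134 0.052 [0.343 0.326 0.071]
   in strip |x|<.05 y: []
side mat 0.1 70 near 0.191 xy 0.067 -0.179 [ 0.567 -0.541  0.161]
   in strip |x|<.05 y: []
side mat 0.02 1208 near 0.129 xy -0.126 0.027 [ 0.374 -0.335  0.027]
   in strip |x|<.05 y: []
w1 dock 0.03 1288 near 0.139 xy -0.128 0.053 [0.347 0.33  0.062]
   in strip |x|<.05 y: []
```

```bash
python3 - <<'E'
from h import *
D=np.radians
a=D(27.1);x,y=.4858,.3406
manip.set_gripper(.075,30)
go([x,y,.20],a);manip.move_linear([x,y,.072],.12)
manip.set_gripper(.02,30);s=manip.state();print(s["gripper_width"],s["grasp_force"],s["contact_force"].round(1),s["tool_pos"].round(4))
manip.move_linear([x,y,.275],.2)
s=manip.state();print(s["gripper_width"],s["contact_force"].round(1),s["clock"])
yw=go([.499,-.358,.275],D(-6.85));s=manip.state();print(np.degrees(yw),s["tool_pos"].round(3),s["joint_pos"].round(2),s["gripper_width"],s["clock"])
c=cams.capture("side");cv2.imwrite("pics/s1.png",c["image"])
E
```

```text
0.03570661967469452 29.97199521632865 [-0.2 -0.1  0.9] [0.4858 0.3407 0.0721]
0.03573001076007324 [ 0.6 -0.3 -2.3] 5.5333
-6.8500000000000005 [ 0.499 -0.357  0.275] [-0.66  0.13  1.7   0.    1.32  1.03] 0.035404199047787036 8.0083
```

View pics/s1.png

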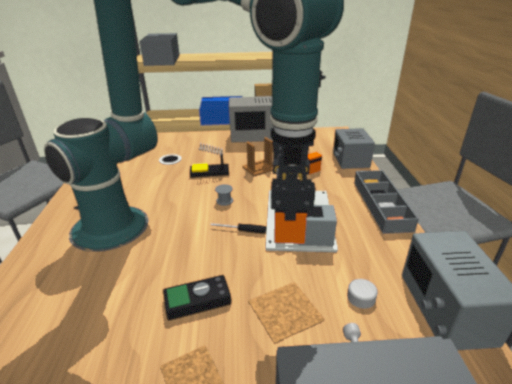

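The unit is held upright above the large mat (287,311) and the dock at (257,155) is empty. Lowering.

```bash
python3 - <<'E'
from h import *
D=np.radians
x,y=.499,-.358
manip.move_linear([x,y,.09],.2);manip.move_linear([x,y,.070],.05)
f0=manip.state()["contact_force"][2];z=.070
while z>.062:
    z-=.001;manip.move_linear([x,y,z],.03);f=manip.state()["contact_force"][2]
    if f-f0>3:break
s=manip.state();print("z",z,f0,f,s["tool_pos"].round(4),s["clock"])
manip.set_gripper(.075);manip.move_linear([x,y,.30],.25);manip.dwell(.1)
c=cap("wrist");np.savez("w2.npz",image=c["image"],z_map=c["z_map"],intrinsics=c["intrinsics"],T=c["T"])
p=cloud(c);zz=p[...,2]
for lo,hi in((.085,.125),(.105,.125)):
    m=(zz>lo)&(zz<hi)&(np.hypot(p[...,0]-x,p[...,1]-y)<.06)
    print(m.sum(),cv2.minAreaRect(p[m][:,:2].astype(np.float32)),np.median(p[m][:,2]))
print(manip.state()["clock"]);cv2.imwrite("pics/w2.png",c["image"])
E
```

```text
z 0.065 -1.190672399876799 5.767380095061772 [ 0.4993 -0.3583  0.0661] 10.9333
1910 ((0.5015652179718018, -0.35913795232772827), (0.035965193063020706, 0.05930004641413689), 83.06963348388672) 0.10281923221235381
945 ((0.5015372633934021, -0.35906174778938293), (0.03555285930633545, 0.059231240302324295), 82.99765014648438) 0.11381604397893924
12.9
```

View pics/w2.png

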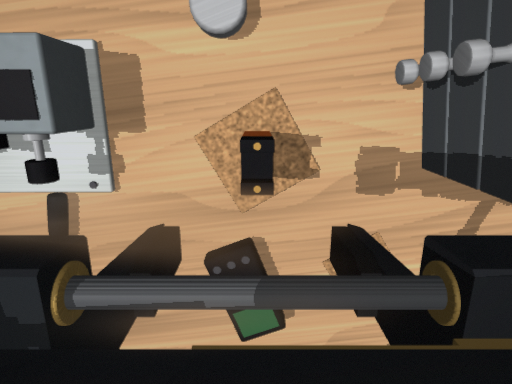

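The unit stands alone on the large mat at pixel (257,165), fitted at (0.5015, -0.359), yaw -7°. Next is one close look at the jig before regrasping.

```bash
python3 - <<'E'
from h import *
D=np.radians
print(np.degrees(go([.56,-.02,.38],D(83.15))));manip.dwell(.15)
c=cap("wrist");np.savez("w3.npz",image=c["image"],z_map=c["z_map"],intrinsics=c["intrinsics"],T=c["T"])
p=cloud(c);zz=p[...,2];hsv=cv2.cvtColor(c["image"],cv2.COLOR_BGR2HSV)
near=(abs(p[...,0]-.59)<.2)&(abs(p[...,1])<.22)
m=near&(hsv[...,1]<70)&(hsv[...,2]>100)&(zz>.006)&(zz<.020)
r=cv2.minAreaRect(p[m][:,:2].astype(np.float32));print("plate",m.sum(),r)
m=near&(zz>.092)&(zz<.106)&(np.hypot(p[...,0]-.5876,p[...,1]-.0055)<.07)
lab=cv2.connectedComponentsWithStats(m.astype(np.uint8))
for i in range(1,lab[0]):
    if lab[2][i,4]>60:print("wall",lab[2][i,4],cv2.minAreaRect(p[lab[1]==i][:,:2].astype(np.float32)))
m=near&(zz>.118)&(zz<.14);print("ball",m.sum(),np.nanmean(p[m],0).round(4) if m.any() else "",zz[m].max() if m.any() else "")
m=near&(zz>.07)&(zz<.094)&(hsv[...,2]<70)&(np.hypot(p[...,0]-.519,p[...,1]+.107)<.04)
print("knob",m.sum(),cv2.minAreaRect(p[m][:,:2].astype(np.float32)) if m.sum()>3 else "")
m=near&(zz>.098)&(zz<.106)&(p[...,1]<-.05);print("housing",cv2.minAreaRect(p[m][:,:2].astype(np.float32)) if m.sum()>3 else "")
print(manip.state()["clock"]);cv2.imwrite("pics/w3.png",c["image"])
E
```

```text
83.15
plate 16637 ((0.5428129434585571, -0.001465722918510437), (0.3082081973552704, 0.2904362082481384), 82.84170532226562)
wall 632 ((0.5927597284317017, 0.03737130016088486), (0.013948658481240273, 0.07060089707374573), 82.99337005615234)
wall 629 ((0.5863415002822876, -0.022811785340309143), (0.01540452428162098, 0.07072019577026367), 83.3494873046875)
ball 472 [0.5618 0.1102 0.1283] 0.13453499248900452
knob 0 
housing ((0.6152076721191406, -0.11615937948226929), (0.07742991298437119, 0.09965606778860092), 82.88960266113281)
14.425
```

View pics/w3.png

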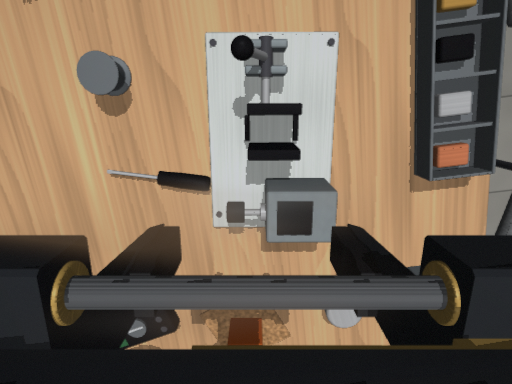

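Jig view: lever ball at (242,48), walls at (275,108) and (273,151), knob at (236,212), housing at (300,208). The nest centre from the walls and from the housing agrees at about (0.5897, 0.0073), yaw -7°. Now I'll regrasp by the narrow ends and insert.

```bash
cat >> h.py <<'E'
YJ=np.radians(-6.97);O=np.array([.5897,.0073,.012])
def J(x,y,z): return O+R.from_euler('z',YJ).apply([x,y,z])
E
python3 - <<'E'
from h import *
D=np.radians
x,y=.5015,-.359
manip.set_gripper(.086,30)
go([x,y,.20],YJ+np.pi/2);manip.move_linear([x,y,.0655],.12)
manip.set_gripper(.04,30);s=manip.state();print(s["gripper_width"],s["grasp_force"],s["contact_force"].round(1),s["clock"])
manip.move_linear([x,y,.25],.2)
n=J(0,0,0)
go([n[0],n[1],.25],YJ+np.pi/2)
manip.move_linear([n[0],n[1],.18],.1)
s=manip.state();f0=s["contact_force"];print(s["tool_pos"].round(4),f0.round(1),s["gripper_width"],s["clock"])
z=.18
while z>.076:
    z-=.008;manip.move_linear([n[0],n[1],max(z,.076)],.08);s=manip.state();f=s["contact_force"]-f0
    if np.abs(f).max()>4:break
print(z,f.round(1),s["tool_pos"].round(4),s["clock"])
c=cams.capture("scene");cv2.imwrite("pics/s2.png",cv2.resize(c["image"][140:280,200:380],(720,560),interpolation=cv2.INTER_CUBIC))
E
```

```text
0.05966911274689048 29.99929652083665 [-1.5 -0.8  2.5] 18.0167
[0.5903 0.0072 0.1806] [-0.3 -0.2 -2.5] 0.06018543515535675 21.35
0.0759999999999999 [ 0.4 -0.6  0.2] [0.589  0.0073 0.0752] 24.6
```

View pics/s2.png

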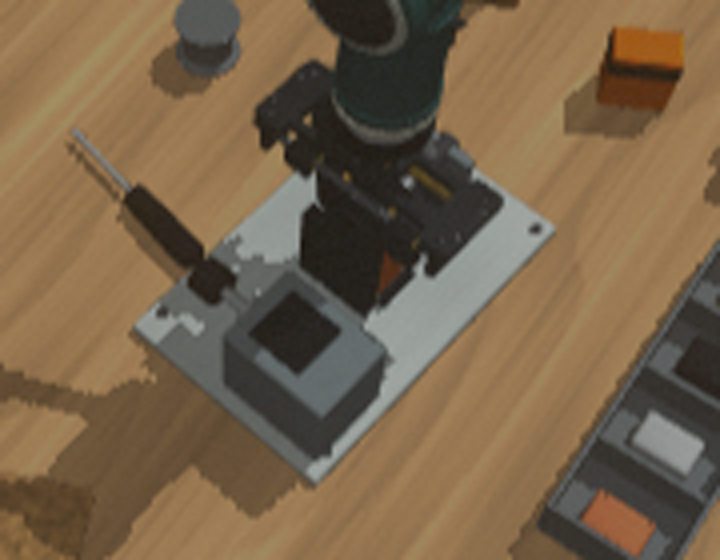

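The unit sits between the walls at (345,255) with no side force. Now down to the floor, release, rise and check.

```bash
python3 - <<'E'
from h import *
n=J(0,0,0);s=manip.state();f0=s["contact_force"];z=.076
while z>.069:
    z-=.001;manip.move_linear([n[0],n[1],z],.03);s=manip.state();f=s["contact_force"]-f0
    if f[2]>4:break
print(z,f.round(1),s["tool_pos"].round(4))
manip.set_gripper(.078);manip.move_linear([n[0],n[1],.27],.25);manip.dwell(.1)
c=cap("wrist");p=cloud(c);zz=p[...,2]
m=(zz>.112)&(zz<.14)&(np.hypot(p[...,0]-n[0],p[...,1]-n[1])<.06)
print("unit top",m.sum(),cv2.minAreaRect(p[m][:,:2].astype(np.float32)),np.median(p[m][:,2]),"min/max",zz[m].min(),zz[m].max(),"n",n)
print(manip.state()["clock"]);cv2.imwrite("pics/w4.png",c["image"])
E
```

```text
0.073 [-3.4 -0.5  6.7] [0.5898 0.0073 0.0739]
unit top 1159 ((0.5913245677947998, 0.007742498070001602), (0.035459503531455994, 0.05999688804149628), 82.96188354492188) 0.12186797098765689 min/max 0.11201047751990945 0.12459332753824476 n [0.5897 0.0073 0.012 ]
26.95
```

View pics/w4.png

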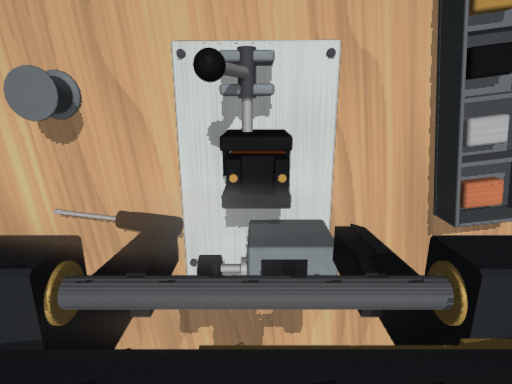

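The prong tops are at z≈0.122 (pixels (233,178) and (282,178)), so the unit is fully down and upright. The ball is at (210,65). Now the lever.

```bash
python3 - <<'E'
from h import *
manip.set_gripper(0.0,20)
yw=go(J(-.105,.1,.17),YJ);manip.move_linear(J(-.105,.1,.097),.15)
manip.move_linear(J(-.078,.1,.097),.1)
f0=manip.state()["contact_force"];ex=R.from_euler('z',YJ).apply([1,0,0]);x=-.078;L=[]
while x<.022:
    x+=.004;manip.move_linear(J(x,.1,.097),.06);s=manip.state();f=(s["contact_force"]-f0)@ex;L.append((round(x,3),round(f,1)))
    if f<-14:break
print(L,s["tool_pos"].round(4),s["clock"])
manip.move_linear(J(x-.03,.1,.097),.15);manip.move_linear(J(x-.03,.1,.20),.25)
c=cap("scene");p=cloud(c);zz=p[...,2];b=J(.028,.1,.103)
m=(zz>.115)&(np.hypot(p[...,0]-b[0],p[...,1]-b[1])<.035);print("ball",m.sum(),np.nanmedian(p[m],0).round(3) if m.any() else "","expect",b.round(3))
print(manip.state()["clock"]);cv2.imwrite("pics/s3.png",cv2.resize(c["image"][140:280,200:380],(720,560),interpolation=cv2.INTER_CUBIC))
E
```

```text
[(-0.074, np.float64(0.1)), (-0.07, np.float64(0.6)), (-0.066, np.float64(1.0)), (-0.062, np.float64(-2.6)), (-0.058, np.float64(-3.6)), (-0.054, np.float64(-2.9)), (-0.05, np.float64(-1.5)), (-0.046, np.float64(-1.6)), (-0.042, np.float64(-0.4)), (-0.038, np.float64(-0.9)), (-0.034, np.float64(0.0)), (-0.03, np.float64(-0.2)), (-0.026, np.float64(-0.6)), (-0.022, np.float64(-0.3)), (-0.018, np.float64(-0.5)), (-0.014, np.float64(-0.8)), (-0.01, np.float64(-1.2)), (-0.006, np.float64(-1.7)), (-0.002, np.float64(-2.1)), (0.002, np.float64(-2.7)), (0.006, np.float64(-9.3)), (0.01, np.float64(-20.0))] [0.6059 0.106  0.1085] 35.9
ball 1072 [0.615 0.097 0.448] expect [0.63  0.103 0.115]
36.8583
```

View pics/s3.png

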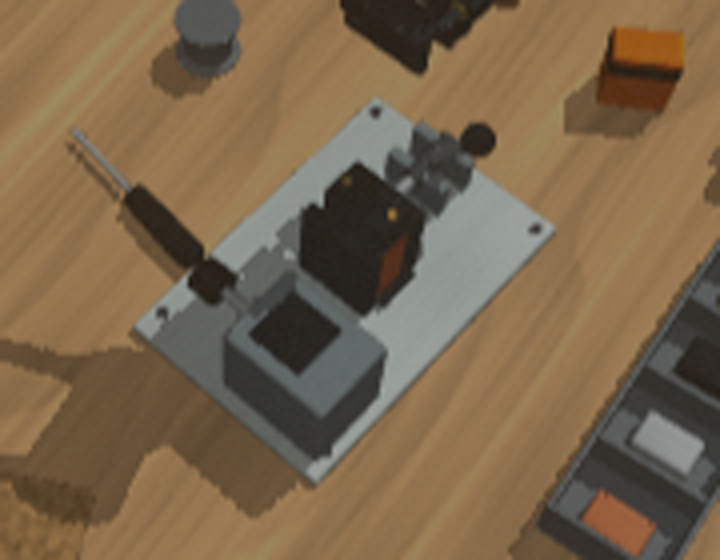

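The lever is against its stop (20 N at the end, ball at (478,140)), the jaw is closed and the unit is upright. Now the knob. I'll pinch slightly high so the gripper body clears the prongs.

```bash
python3 - <<'E'
from h import *
manip.set_gripper(.06,40)
go(J(-.06,-.12,.20),YJ);manip.move_linear(J(-.06,-.12,.051),.12)
manip.set_gripper(.01,40);s=manip.state();print(s["gripper_width"],s["contact_force"].round(1),s["clock"])
ex=R.from_euler('z',YJ).apply([1,0,0]);f0=s["contact_force"];L=[]
for d in np.arange(.002,.0261,.004):
    manip.move_linear(J(-.06-d,-.12,.051),.04);s=manip.state();L.append((round(d,3),round((s["contact_force"]-f0)@ex,1)))
print(L,s["gripper_width"])
manip.set_gripper(.06);s=manip.state();print(s["clock"])
manip.move_linear(J(-.086,-.12,.20),.2)
go(J(-.2,0,.38),YJ+np.pi/2);manip.dwell(.2)
c=cap("scene");p=cloud(c)
cv2.imwrite("pics/s4.png",cv2.resize(c["image"][140:280,200:380],(720,560),interpolation=cv2.INTER_CUBIC))
m=(c["image"].max(-1)<70)
for n in("scene","side"):
    c=cap(n);p=cloud(c);i=R.from_euler('z',-YJ).apply((p-O).reshape(-1,3)).reshape(p.shape)
    m=(c["image"].max(-1)<80)&(abs(i[...,1]+.12)<.03)&(i[...,2]>.055)&(i[...,2]<.085)&(i[...,0]<-.02)&(i[...,0]>-.15)
    q=i[m];print(n,"knob x range",m.sum(),np.percentile(q[:,0],[2,50,98]).round(3),"expect centre",-.081)
    m=(i[...,2]>.1)&(i[...,2]<.125)&(np.hypot(i[...,0],i[...,1])<.05);print("unit top",m.sum(),i[m].min(0).round(3),i[m].max(0).round(3))
print(manip.state()["clock"])
E
```

```text
0.03158793319755167 [0.2 0.9 1.9] 42.1167
[(np.float64(0.002), np.float64(4.7)), (np.float64(0.006), np.float64(4.4)), (np.float64(0.01), np.float64(2.0)), (np.float64(0.014), np.float64(-0.8)), (np.float64(0.018), np.float64(-1.8)), (np.float64(0.022), np.float64(-3.9)), (np.float64(0.026), np.float64(0.9))] 0.031192355047249203
44.4583
scene knob x range 85 [-0.091 -0.078 -0.066] expect centre -0.081
unit top 120 [-0.027 -0.021  0.1  ] [0.033 0.017 0.113]
side knob x range 72 [-0.091 -0.083 -0.072] expect centre -0.081
unit top 94 [-0.03  -0.026  0.1  ] [0.029 0.014 0.113]
46.8833
```

View pics/s4.png

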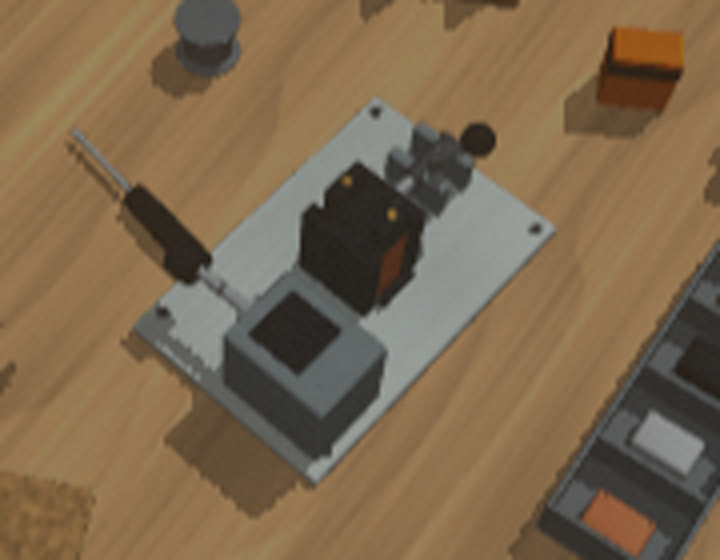

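The rod is out, the knob at (190,258) measures x≈-0.080 (middle click expected at -0.081), the lever is over and the unit is upright in the nest. Handing in.

```bash
python3 -c "
from h import *
print(order.close_job())"
```

```text
the job is handed in; nothing more can be done
None
```

The job is handed in at about 47 s on the robot's clock: the unit is upright and fully down in the nest, the lever is against its far stop, and the knob is at its middle click (measured about 25 mm out); no verdict came back.

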